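# Edge the flat lid off the shelf and close the salt box

## Robot

A 6-joint arm with a two-finger parallel gripper is mounted at the origin on the work surface. World frame = base frame: x ahead of the robot, y to its left, z up, the work surface at z = 0. Lengths are in mm, angles in rad, forces in N, time in s.
With the tool pointing down it reaches from about 300 to 850 mm from the base axis. Payload 4.2 kg.
Tool frame: the origin (TCP) lies at the very end of the fingers, on their centre line; the grasp point (between the pads) lies 19 mm behind it (robot.grip_depth is the distance from the TCP to the grasp point, in mm); z points along the fingers, y is the line along which they close (so a half turn about z gives the same grasp; the last joint's range is limited). The gripper opens to 91 mm and grips with 3 to 60 N. Pads are 32 mm wide; open, the fingers measure 118 mm over their backs; the gripper's body (76 mm by 178 mm) begins 60 mm behind the grasp point.
Start: joints at [-1.297, 0.32, 1.565, -0, 1.257, -0.02], TCP at [166.518, -550.377, 213.976] pointing down, gripper open.
Joint ranges: [-3.11, 3.11], [-0.84, 2.01], [0.21, 2.61], [-1.34, 4.49], [0.05, 2.63], [-2.56, 2.56]. Speed limits (rad/s): [2.57, 2.57, 3.14, 3.14, 3.14, 3.14].

## Interface

Orientations are given as [roll, pitch, yaw] about the fixed x, y, z axes, in that order (R = Rz(yaw) Ry(pitch) Rx(roll)).
In Python, from workcell import robot gives the robot as it stands. The module is installed in compiled form; this text tells all that it offers.
- The arm moves only by the shell command python3 -m crank 'ROWS' [FORCE]. ROWS is JSON, a list of rows, each a list of 3 entries, a list of its own where there are three numbers: the shift along the tool's x, y, z scaled (see below), then the turn, a rotation vector about the tool's x, y, z scaled (see below), then the opening, from 0 (shut) to 1 (fully open). In form: [[[x, y, z], [wx, wy, wz], jaw], ...]. A call has 1 to 12 rows; each row shifts and turns the commanded pose from where the row before left it, along the tool's axes as they then stand; what a row does not reach is not made up. The controller multiplies each number of a shift by 2 cm and each number of a turn by 5 degrees. A row lasts 1/12 s, in which the tool goes at most 41.7 mm and 7.16 degrees, less where a joint would pass 70% of its speed; a pose out of reach is approached as far as the arm can. A call with a number of a shift or a turn outside -1 to 1 is refused whole. A call with a gripper value outside its range is refused whole. The fingers move at their own pace and stop on an object; FORCE is the grip in N (left out, the last holds). Time passes only in rows, so rows that do not move let the fingers close. It gives the time, the measured TCP pose, the force, the opening and the grip force at its end, in the units of the state.
- robot.sense(): the state, without advancing time (a new reading comes with each control period).
- robot.snapshot(name): name is "side" or "top"; returns a dict with "img" (400x640x3 uint8, red, green, blue), "intrinsics" (3x3 intrinsics, pixels), "extrinsics" (4x4, takes a point from world to camera coordinates). Camera axes: x right, y up, looking along -z (the intrinsics and any distortion apply to the point x, -y, -z); pixel columns grow to the right and rows downward; lengths in mm; the calibration is good to about 2 mm. A picture is of the moment at which its call begins. There is no depth.
- robot.close_job(): hands the job in; it is judged then, once.
The state is a dict: "clock": time; "q": joint angles; "dq": joint speeds; "joint_torque": joint torques, N m; "position": TCP position; "tcp_rot": TCP orientation; "contact_force": force on the tool from outside, world axes, zero at the start; "ft_torque": the same for the moment, N m; "grip_width": finger opening in mm; "grasp_force": force on a finger pad.
Only numpy, scipy, OpenCV 4.12 (cv2) and the standard library are available. Lean on these libraries where they do the work, as an engineer would, in place of code of your own. Each camera call takes 0.05 s, during which the arm holds its last target. There are 200 camera calls.

## Task

The salt box on the counter is open; its flat wooden lid lies in the lipped bay on the white shelf, too low between the lips to get hold of. Press on it lightly from above, slide it out over the shelf's front edge until enough of it overhangs to pinch it by its sides, then pick it up and lay it flat on the salt box, down between the two raised ends so that it covers the opening. Press down gently only, set the lid down without dropping or slamming it, and leave the salt box, sugar bowl, warmer and squeezer where they stand.

Things in the scene. Friction and masses are not known exactly. Their poses are not given: they have to be found in the camera images.
- lid: Flat brown wooden slab, 120 (own x) x 64 (own y) x 8 mm, 60 to 120 g; origin: centre of its underside. Starts lengthwise in the shelf's bay, front end 4 to 8 mm behind the front edge, some 3 mm from each side lip, under 8 mm from the back lip. Tips off if over 60 mm overhangs: do not press on the overhang. Waxed underside: friction 0.2 on the shelf; brushed top: about 0.8 under a fingertip.
- shelf: Fixed, rigid white melamine shelf on brackets, 240 (own x) x 320 mm (own y), top surface 100 mm over the counter. Origin on the counter under its centre; own x runs from the front edge (robot's side) to the back. On its centre line a bay 70 mm wide between lips 10 mm high (2 mm above the lid), 12 mm thick, lip at the back too, open in front. The lid may press on it with less than 25 N.
- front_edge (a point): Middle of the bay's open end: on the shelf's front edge (own x = -120 mm of the shelf), at its top; free air before it. Two small round sprung catches in the side lips, 100 mm behind the edge, hold the lid by its sides: pulling it out takes 4 to 8 N until its back end has passed them (some 26 mm), so press with about 15 N there; at 8 N or less the fingers may slip.
- salt_box: Open white ceramic box, loose, 0.75 kg, on the counter left or right of the shelf: 140 (own x) x 58 mm (own y). Long walls end in a level rim at 70 mm; the short ends, 6 mm thick, rise to 76 mm, 128 mm clear between them. Origin: centre of its underside. The lid rests on the rim between the ends, 4 mm play at each, 3 mm over each long side.
- box_mouth (a point): Centre of the salt box's opening at rim height (70 mm over the counter); axes as the box's. The lid's origin belongs here.
- sugar_bowl: Round white sugar bowl with knobbed lid, 96 mm across, 95 mm high, on the counter on the other side of the shelf; leave alone. Origin under its centre.
- warmer: Low round white plastic tortilla warmer, 116 mm across, 52 mm high, on the shelf's right rear corner; leave alone. Origin under its centre.
- squeezer: Wooden citrus squeezer, two bars 22 mm wide and a round head 62 mm across, 182 mm long, 30 mm high, lying along own x on the shelf left of the bay; leave alone.
Things that resemble listed ones, but are neither listed nor needed, are in the scene too. There is more than one size of the lid; the job needs the middle-sized. Leave any black look-alike of the salt_box alone.

How it is judged:
By the outcome, as a careful person would: the job done as asked, in the order asked, and still so for the second after the job is handed in, with the robot touching nothing.
It also fails if it takes over 69 s, if anything falls off the work surface, if the arm or the gripper's body presses on something with over 40 N, if the wrist force passes 120 N, or if a joint passes its speed limit or range.

## Working session

There is one attempt and no reset: what is moved stays moved. The work goes in short steps, Python scripts to look and compute and a shell command to move; the robot and the scene stay as the last step left them, time stands still between calls to the robot, and variables do not carry over. Pictures are saved under pics/ and viewed, at most 10 in all, crops included, and the job is handed in when it is done.

```bash
mkdir -p pics; python3 - <<'E'
from workcell import robot
import cv2,numpy as np
for n in("top","side"):
    s=robot.snapshot(n);cv2.imwrite(f"pics/{n}0.png",s["img"][...,::-1]);print(n,np.round(s["intrinsics"],1).tolist(),np.round(s["extrinsics"],3).tolist(),[k for k in s])
print(robot.sense())
E
```

```text
top [[494.6, 0.0, 325.6], [0.0, 494.6, 200.2], [0.0, 0.0, 1.0]] [[0.023, -1.0, -0.001, -11.752], [0.992, 0.023, 0.122, -554.258], [-0.122, -0.004, 0.992, -1066.313], [0.0, 0.0, 0.0, 1.0]] ['img', 'intrinsics', 'extrinsics']
side [[412.1, 0.0, 314.9], [0.0, 412.1, 199.8], [0.0, 0.0, 1.0]] [[-0.997, -0.072, 0.008, 579.936], [0.046, -0.554, 0.831, -114.081], [-0.055, 0.83, 0.555, -1034.089], [0.0, 0.0, 0.0, 1.0]] ['img', 'intrinsics', 'extrinsics']
{'clock': 0.1, 'q': array([-1.29699089e+00,  3.20232942e-01,  1.56552902e+00, -4.24773813e-05,
        1.25735797e+00, -2.00180062e-02]), 'dq': array([-0.00135531, -0.00062138, -0.00351095,  0.00021482,  0.00093809,
        0.0003548 ]), 'joint_torque': array([ 4.26146735e-04, -4.13333166e+01, -2.32510024e+01,  7.29951099e-02,
        4.22784348e-02, -5.23179801e-05]), 'position': array([ 166.39049341, -549.95355037,  213.21235216]), 'tcp_rot': array([-3.14006487e+00,  9.80872456e-06,  2.93836579e-01]), 'contact_force': array([ 0.47761396, -0.36507235,  0.37802887]), 'ft_torque': array([0.0708461 , 0.02945049, 0.05984589]), 'grasp_force': 0.0, 'grip_width': 91.25812920269091}
```

View pics/top0.png

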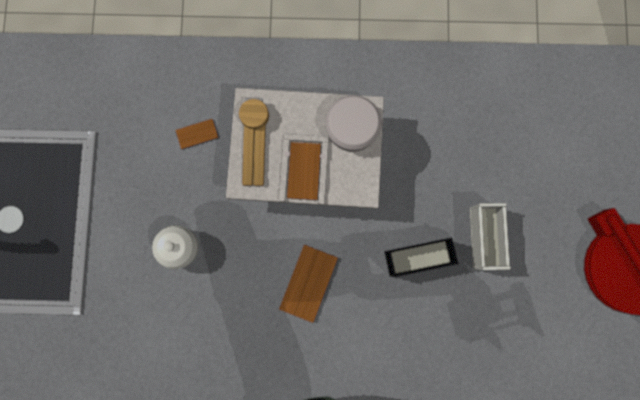

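View pics/side0.png

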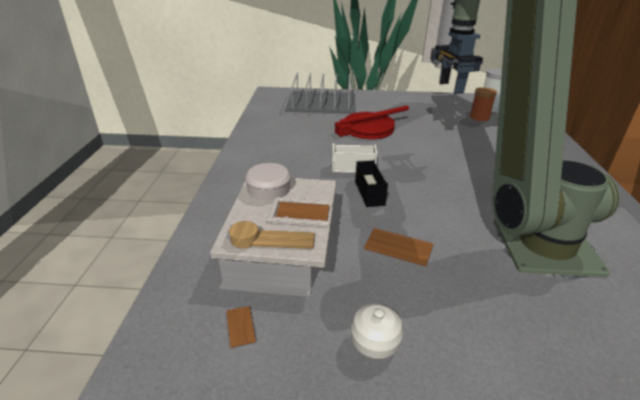

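The top view shows the lid in the bay at about (304,170), the white salt box at about (490,237) and its black look-alike at (421,258). The sugar bowl is at (174,247), and a larger loose board lies at (310,284). I'll measure the lid and the box now.

```bash
cat > h.py <<'E'
import numpy as np,cv2
from workcell import robot
def ray(s,px,z):
    K,E=np.array(s["intrinsics"]),np.array(s["extrinsics"]);R,t=E[:3,:3],E[:3,3]
    px=np.atleast_2d(px).astype(float)
    d=np.c_[(px-K[:2,2])/[K[0,0],K[1,1]],np.ones(len(px))]*[1,-1,-1]@R
    c=-R.T@t
    return (c+d*((z-c[2])/d[:,2])[:,None])[:,:2]
def proj(s,P):
    K,E=np.array(s["intrinsics"]),np.array(s["extrinsics"])
    p=np.atleast_2d(P)@E[:3,:3].T+E[:3,3];p=p*[1,-1,-1];p=p@K.T
    return p[:,:2]/p[:,2:]
def rect(s,mask,roi,z):
    "largest blob in roi (x0,y0,x1,y1): rectangle fitted to its contour cast onto height z"
    m=np.zeros(mask.shape,np.uint8);x0,y0,x1,y1=roi;m[y0:y1,x0:x1]=mask[y0:y1,x0:x1]
    c=max(cv2.findContours(m,cv2.RETR_EXTERNAL,cv2.CHAIN_APPROX_NONE)[0],key=cv2.contourArea)[:,0]
    b=cv2.boxPoints(cv2.minAreaRect(ray(s,c,z).astype(np.float32)))
    e=b[1]-b[0],b[2]-b[1];l=max(e,key=np.linalg.norm)
    return b.mean(0),np.degrees(np.arctan2(l[1],l[0]))%180,sorted(np.linalg.norm(v) for v in e),c
def brown(s):
    h=cv2.cvtColor(s["img"],cv2.COLOR_RGB2HSV);return ((h[...,1]>120)&(h[...,0]<16)&(h[...,2]>50)).astype(np.uint8)
def white(s):
    h=cv2.cvtColor(s["img"],cv2.COLOR_RGB2HSV);return ((h[...,2]>150)&(h[...,1]<60)).astype(np.uint8)
E
python3 - <<'E'
from h import *
s=robot.snapshot("top")
print("lid",rect(s,brown(s),(275,125,335,215),108)[:3])
print("shelf",rect(s,white(s),(215,80,395,212),100)[:3])
for z in(70,76):print("box",rect(s,white(s),(462,190,520,280),z)[:3])
print("black contents?",rect(s,white(s),(385,235,460,280),70)[:3])
print("big",rect(s,brown(s),(270,240,350,330),8)[:3]);print("bowl",ray(s,[174,245],70))
im=cv2.resize(s["img"][80:290,220:520],None,fx=2.6,fy=2.6,interpolation=cv2.INTER_CUBIC)
cv2.imwrite("pics/c1.png",im[...,::-1])
E
```

```text
lid (array([607.2478  ,  48.415024], dtype=float32), np.float32(177.79033), [np.float32(62.27218), np.float32(117.87073)])
shelf (array([662.31055,  98.99994], dtype=float32), np.float32(177.60202), [np.float32(213.00363), np.float32(236.6738)])
box (array([ 481.843  , -358.39008], dtype=float32), np.float32(2.3930938), [np.float32(58.24043), np.float32(140.41591)])
box (array([ 481.4898 , -356.37268], dtype=float32), np.float32(2.393062), [np.float32(57.909573), np.float32(139.6182)])
black contents? (array([ 429.7687 , -220.65428], dtype=float32), np.float32(102.49116), [np.float32(23.01724), np.float32(78.51873)])
big (array([370.86716 ,  35.509655], dtype=float32), np.float32(159.99388), [np.float32(80.95614), np.float32(152.01018)])
bowl [[446.49632167 321.24118094]]
```

View pics/c1.png

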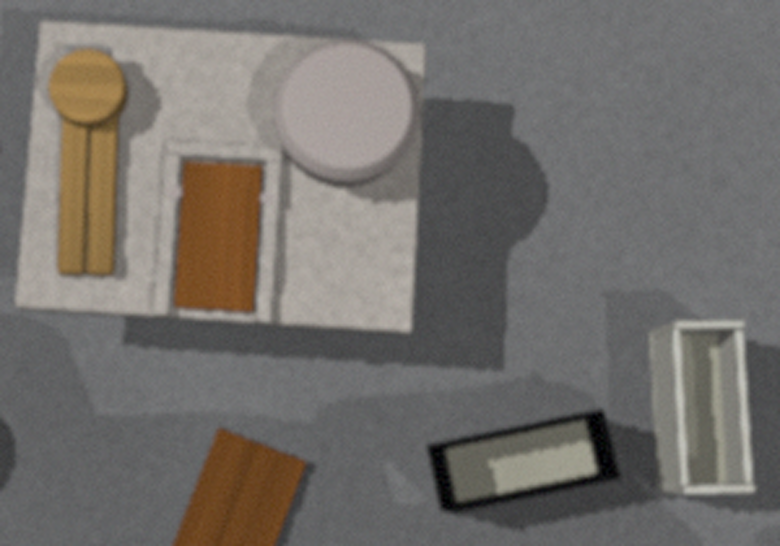

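The sizes match the ones given: lid at (607.5, 48.5), yaw -2.2°; salt box at about (481.7, -357.2), yaw 2.4°. I'm turning the tool and moving over the rear part of the lid.

```bash
python3 -m crank '[[[0,0,0],[0,0,0.95],0],[[0,0,0],[0,0,0.95],0],[[0,0,0],[0,0,0.95],0],[[0,0,0],[0,0,0.95],0],[[0.73,-1,0],[0,0,0],0],[[0.73,-1,0],[0,0,0],0],[[0.73,-1,0],[0,0,0],0],[[0.73,-1,0],[0,0,0],0],[[0.73,-1,0],[0,0,0],0],[[0.73,-1,0],[0,0,0],0],[[0.73,-1,0],[0,0,0],0],[[0.73,-1,0],[0,0,0],0]]' 20
python3 -m crank '[[[0.73,-1,0],[0,0,0],0],[[0.73,-1,0],[0,0,0],0],[[0.73,-1,0],[0,0,0],0],[[0.73,-1,0],[0,0,0],0],[[0.73,-1,0],[0,0,0],0],[[0.73,-1,0],[0,0,0],0],[[0.73,-1,0],[0,0,0],0],[[0.73,-1,0],[0,0,0],0],[[0.73,-1,0],[0,0,0],0],[[0.73,-1,0],[0,0,0],0],[[0.73,-1,0],[0,0,0],0],[[0.73,-1,0],[0,0,0],0]]'
python3 -m crank '[[[0.73,-1,0],[0,0,0],0],[[0.73,-1,0],[0,0,0],0],[[0.73,-1,0],[0,0,0],0],[[0.73,-1,0],[0,0,0],0],[[0.73,-1,0],[0,0,0],0],[[0.73,-1,0],[0,0,0],0],[[0.73,-1,0],[0,0,0],0],[[0,0,0],[0,0,0],0],[[0,0,0],[0,0,0],0]]'
```

```text
clock: 1.15
position: [289.7, -393.7, 213.8]
tcp_rot: [-3.141, 0.0, -0.038]
contact_force: [0.3, 1.2, -0.3]
grip_width: 13.9
grasp_force: 0.0
clock: 2.15
position: [473.9, -160.5, 213.7]
tcp_rot: [3.142, 0.0, -0.038]
contact_force: [-0.2, -1.0, -0.6]
grip_width: 0.7
grasp_force: 0.0
clock: 2.9
position: [581.0, -24.9, 213.2]
tcp_rot: [3.141, 0.001, -0.036]
contact_force: [-0.0, 0.3, 0.2]
grip_width: 0.6
grasp_force: 0.0
```

```bash
python3 -m crank '[[[0.73,-0.93,0],[0,0,0],0],[[0.73,-0.93,0],[0,0,0],0],[[0.73,-0.93,0],[0,0,0],0],[[0.73,-0.93,0],[0,0,0],0],[[0,0,1],[0,0,0],0],[[0,0,1],[0,0,0],0],[[0,0,1],[0,0,0],0],[[0,0,1],[0,0,0],0],[[0,0,0.5],[0,0,0],0],[[0,0,0],[0,0,0],0],[[0,0,0],[0,0,0],0]]'
python3 - <<'E'
from h import *
for n in("top","side"):
    s=robot.snapshot(n)
    p=robot.sense()["position"];q=proj(s,[p])[0].astype(int);print(n,q)
    x,y=np.clip(q-[70,60],0,[500,280]);im=cv2.resize(s["img"][y:y+120,x:x+140],None,fx=2.8,fy=2.8,interpolation=cv2.INTER_CUBIC)
    cv2.imwrite(f"pics/a_{n}.png",im[...,::-1])
a=[cv2.imread(f"pics/a_{n}.png") for n in("top","side")];cv2.imwrite("pics/a.png",np.hstack(a))
E
```

```text
clock: 3.82
position: [641.8, 45.8, 124.1]
tcp_rot: [3.141, 0.0, -0.039]
contact_force: [0.3, -1.0, 1.0]
grip_width: 0.2
grasp_force: 0.0
top [304 151]
side [287 202]
```

View pics/a.png

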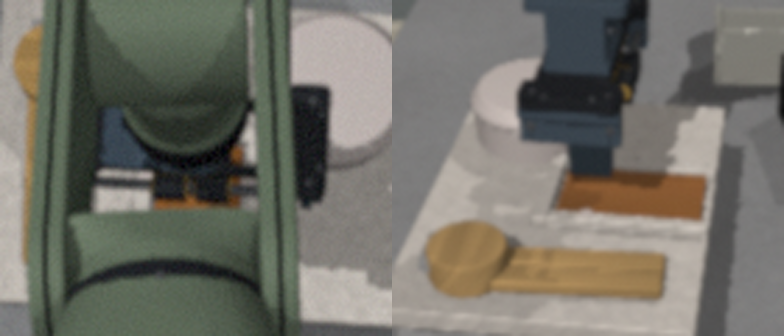

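The side view (right half) shows the closed fingers over the lid's rear end, clear of the lips, the warmer and the squeezer. Next I lower slowly to contact.

```bash
python3 -m crank '[[[0,0,0.3],[0,0,0],0],[[0,0,0.3],[0,0,0],0],[[0,0,0.05],[0,0,0],0],[[0,0,0.05],[0,0,0],0],[[0,0,0],[0,0,0],0],[[0,0,0],[0,0,0],0]]'
python3 -m crank '[[[0,0,0.05],[0,0,0],0],[[0,0,0],[0,0,0],0],[[0,0,0],[0,0,0],0]]'
```

```text
clock: 4.42
position: [642.1, 46.5, 110.0]
tcp_rot: [3.142, -0.0, -0.038]
contact_force: [-0.0, 0.2, -0.6]
grip_width: 0.4
grasp_force: 0.0
clock: 4.67
position: [642.0, 46.5, 109.0]
tcp_rot: [3.142, -0.0, -0.038]
contact_force: [-0.5, 0.2, 0.0]
grip_width: 0.4
grasp_force: 0.0
```

```bash
python3 -m crank '[[[0,0,0.04],[0,0,0],0],[[0,0,0],[0,0,0],0],[[0,0,0],[0,0,0],0]]'
python3 -m crank '[[[0,0,0.04],[0,0,0],0],[[0,0,0],[0,0,0],0],[[0,0,0],[0,0,0],0]]'
```

```text
clock: 4.92
position: [642.2, 46.5, 108.3]
tcp_rot: [3.142, -0.001, -0.038]
contact_force: [0.7, 0.5, 1.6]
grip_width: 0.4
grasp_force: 0.5
clock: 5.17
position: [642.2, 46.5, 108.3]
tcp_rot: [3.142, -0.001, -0.038]
contact_force: [-0.5, -0.3, 4.8]
grip_width: 0.3
grasp_force: 2.6
```

```bash
python3 -m crank '[[[0,0,0.05],[0,0,0],0],[[0,0,0.04],[0,0,0],0],[[0,0,0],[0,0,0],0],[[0,0,0],[0,0,0],0]]'
```

```text
clock: 5.5
position: [642.3, 46.5, 108.3]
tcp_rot: [-3.142, -0.002, -0.038]
contact_force: [-3.6, -0.3, 13.4]
grip_width: 0.7
grasp_force: 6.5
```

```bash
python3 -m crank '[[[0,0,0.03],[0,0,0],0],[[-0.1,0,0],[0,0,0],0],[[-0.1,0,0],[0,0,0],0],[[-0.1,0,0],[0,0,0],0],[[-0.1,0,0],[0,0,0],0]]'
```

```text
clock: 5.92
position: [638.7, 46.8, 108.4]
tcp_rot: [-3.141, -0.012, -0.038]
contact_force: [5.3, 0.4, 8.9]
grip_width: 0.2
grasp_force: 4.5
```

```bash
python3 -m crank '[[[0,0,0.05],[0,0,0],0],[[0,0,0.03],[0,0,0],0],[[0,0,0],[0,0,0],0],[[0,0,0],[0,0,0],0]]'
```

```text
clock: 6.25
position: [638.1, 46.8, 108.3]
tcp_rot: [-3.141, -0.011, -0.038]
contact_force: [1.0, -0.8, 16.9]
grip_width: 0.2
grasp_force: 8.7
```

```bash
python3 - <<'E'
from h import *
s=robot.snapshot("side");print(robot.sense()["contact_force"])
c=rect(s,brown(s),(260,195,335,225),108);print(c[:3], ray(s,[[c[3][:,0].max(),c[3][c[3][:,0].argmax(),1]]],108))
E
```

```text
[ 0.81733313 -1.01222036 16.80676114]
(array([602.83496 ,  52.235565], dtype=float32), np.float32(177.04662), [np.float32(56.39211), np.float32(114.60632)]) [[545.50272801  53.15058839]]
```

```bash
python3 -m crank '[[[-0.1,0,0],[0,0,0],0],[[-0.1,0,0],[0,0,0],0],[[-0.1,0,0.01],[0,0,0],0],[[-0.1,0,0.01],[0,0,0],0],[[-0.1,0,0.01],[0,0,0],0]]'
python3 - <<'E'
from h import *
s=robot.snapshot("side");print(robot.sense()["contact_force"])
c=rect(s,brown(s),(260,195,335,225),108);print(c[:3], ray(s,[[c[3][:,0].max(),c[3][c[3][:,0].argmax(),1]]],108))
E
```

```text
clock: 6.72
position: [631.0, 47.2, 108.4]
tcp_rot: [-3.14, -0.018, -0.038]
contact_force: [6.7, 0.5, 16.9]
grip_width: 0.5
grasp_force: 8.4
[ 4.33540278  0.20196319 17.22031196]
(array([595.1119 ,  52.38154], dtype=float32), np.float32(176.26584), [np.float32(56.610832), np.float32(116.1871)]) [[536.78248678  36.07367124]]
```

```bash
python3 -m crank '[[[-0.1,0,0],[0,0,0],0],[[-0.1,0,0],[0,0,0],0],[[-0.1,0,0],[0,0,0],0],[[-0.1,0,0],[0,0,0],0],[[-0.1,0,0],[0,0,0],0]]'
python3 - <<'E'
from h import *
s=robot.snapshot("side");print(robot.sense()["contact_force"])
c=rect(s,brown(s),(260,195,335,225),108);print(c[:3])
E
```

```text
clock: 7.18
position: [621.1, 47.6, 108.4]
tcp_rot: [-3.14, -0.019, -0.038]
contact_force: [6.8, -0.5, 15.7]
grip_width: 0.5
grasp_force: 8.1
[ 3.35072801 -0.23604464 17.7794842 ]
(array([586.69836 ,  55.760986], dtype=float32), np.float32(175.61699), [np.float32(64.20515), np.float32(113.28259)])
```

```bash
python3 -m crank '[[[-0.1,0,0],[0,0,0],0],[[-0.1,0,0],[0,0,0],0],[[-0.1,0,0],[0,0,0],0],[[-0.1,0,0],[0,0,0],0],[[-0.1,0,0],[0,0,0],0],[[-0.1,0,0],[0,0,0],0]]'
python3 -m crank '[[[-0.1,0,0],[0,0,0],0],[[-0.1,0,0],[0,0,0],0],[[-0.1,0,0],[0,0,0],0],[[-0.1,0,0],[0,0,0],0]]'
python3 - <<'E'
from h import *
s=robot.snapshot("side");print(robot.sense()["contact_force"])
c=rect(s,brown(s),(260,195,345,235),108);print(c[:3])
E
```

```text
clock: 7.73
position: [607.8, 48.2, 108.3]
tcp_rot: [-3.14, -0.016, -0.038]
contact_force: [2.7, -0.1, 19.9]
grip_width: 0.5
grasp_force: 9.5
clock: 8.07
position: [599.9, 48.5, 108.3]
tcp_rot: [-3.14, -0.016, -0.038]
contact_force: [3.5, -0.3, 19.3]
grip_width: 0.2
grasp_force: 9.6
[ 3.76953482  0.4199464  19.51306959]
(array([566.46844 ,  59.875435], dtype=float32), np.float32(179.72153), [np.float32(67.8981), np.float32(113.09963)])
```

```bash
python3 -m crank '[[[0,0,-0.05],[0,0,0],0],[[-0.1,0,-0.03],[0,0,0],0],[[-0.1,0,0],[0,0,0],0],[[-0.1,0,0],[0,0,0],0],[[-0.1,0,0],[0,0,0],0],[[-0.1,0,0],[0,0,0],0],[[-0.1,0,0],[0,0,0],0],[[0,0,0],[0,0,0],0]]'
python3 - <<'E'
from h import *
s=robot.snapshot("side")
c=rect(s,brown(s),(260,195,355,240),108);print(c[:3])
im=cv2.resize(s["img"][160:280,220:380],None,fx=4,fy=4,interpolation=cv2.INTER_CUBIC);cv2.imwrite("pics/b.png",im[...,::-1])
E
```

```text
clock: 8.78
position: [585.9, 48.9, 108.3]
tcp_rot: [-3.141, -0.011, -0.038]
contact_force: [2.4, -0.4, 14.9]
grip_width: 0.3
grasp_force: 7.4
(array([551.6331 ,  59.76455], dtype=float32), np.float32(179.94133), [np.float32(68.480576), np.float32(114.53964)])
```

View pics/b.png

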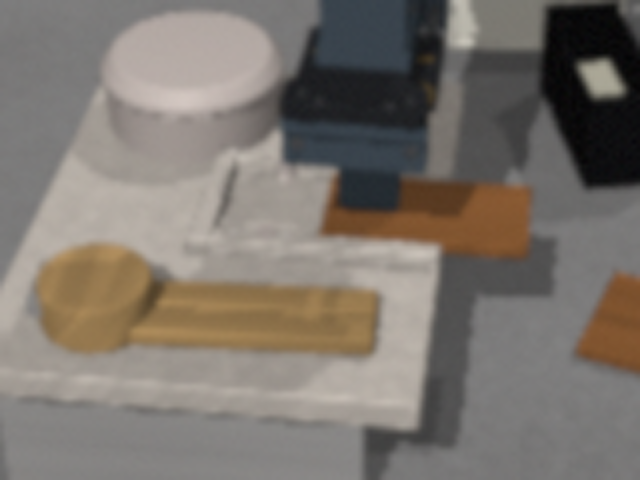

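The lid now overhangs by about 52 mm: its front end is at crop x 530 and the shelf edge at 437. I lift off, open, and back out over the overhang.

```bash
python3 -m crank '[[[0,0,-0.3],[0,0,0],0],[[0,0,-0.6],[0,0,0],0],[[0,0,-1],[0,0,0],0],[[0,0,-1],[0,0,0],0],[[-0.5,0,-1],[0,0,0],1],[[-1,0,0],[0,0,0],1],[[-1,0,0],[0,0,0],1],[[-1,0,0],[0,0,0],1],[[0,0,0],[0,0,0],1],[[0,0,0],[0,0,0],1]]'
python3 - <<'E'
from h import *
s=robot.snapshot("side")
c=rect(s,brown(s),(260,195,355,240),108);print(c[:3]);q=cv2.boxPoints(cv2.minAreaRect(c[3]));print(q.round(),ray(s,q,108))
t=robot.snapshot("top");c=rect(t,brown(t),(275,140,335,238),108);print(c[:3])
a=[cv2.resize(s["img"][170:270,240:370],None,fx=3,fy=3),cv2.resize(t["img"][130:230,250:380],None,fx=3,fy=3)]
cv2.imwrite("pics/d.png",np.hstack(a)[...,::-1])
E
```

```text
clock: 9.67
position: [511.6, 51.4, 182.5]
tcp_rot: [3.142, -0.0, -0.038]
contact_force: [1.2, -0.7, 0.0]
grip_width: 37.8
grasp_force: 0.0
(array([550.0352  ,  59.195152], dtype=float32), np.float32(178.23238), [np.float32(68.007774), np.float32(115.76301)])
[[301. 220.]
 [302. 202.]
 [353. 207.]
 [351. 224.]] [[608.06639576  88.22607302]
 [611.26376718  18.98907874]
 [490.46936097  28.28667884]
 [494.2357169   96.0448263 ]]
(array([500.1037  ,  39.107067], dtype=float32), np.float32(91.32002), [np.float32(2.0678709), np.float32(6.1997805)])
```

View pics/d.png

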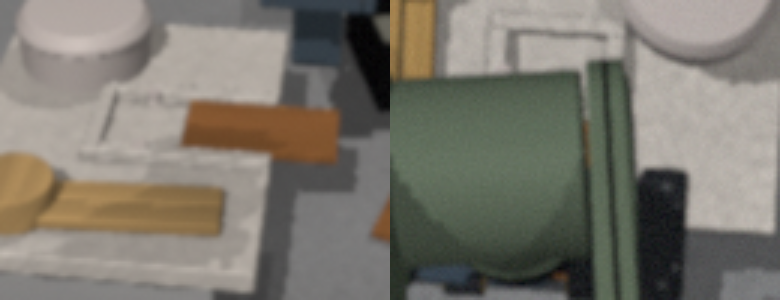

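```bash
python3 -m crank '[[[0,0,0],[0,0,0],1],[[0,0,0],[0,0,0],1],[[0,0,0],[0,0,0],1],[[0,0,0],[0,0,0],1],[[0,0,0],[0,0,0],1],[[0,0,0],[0,0,0],1],[[0,0,0],[0,0,0],1],[[0,0,0.5],[0,0,0],1],[[0,0,0.5],[0,0,0],1]]'
```

```text
clock: 10.52
position: [512.4, 51.4, 162.0]
tcp_rot: [-3.141, -0.001, -0.038]
contact_force: [-0.8, -0.3, 0.6]
grip_width: 91.5
grasp_force: 0.0
```

```bash
python3 -m crank '[[[0,-0.03,0.95],[0,0,0],1],[[0,0,0.95],[0,0,0],1],[[0,0,0.95],[0,0,0],1],[[0,0,0.95],[0,0,0],1],[[0,0,0],[0,0,0],1],[[0,0,0],[0,0,0],0.8],[[0,0,0],[0,0,0],0.76],[[0,0,0],[0,0,0],0.74],[[0,0,0],[0,0,0],0.72]]' 10
```

```text
clock: 11.27
position: [513.0, 52.0, 87.4]
tcp_rot: [-3.141, -0.002, -0.038]
contact_force: [0.5, 0.7, 0.5]
grip_width: 67.9
grasp_force: 0.0
```

```bash
python3 -m crank '[[[0,0,0],[0,0,0],0.70],[[0,0,0],[0,0,0],0.68],[[0,0,0],[0,0,0],0.66],[[0,0,0],[0,0,0],0.66],[[0,0,0],[0,0,0],0.6],[[0,0,0],[0,0,0],0.6]]' 25
```

```text
clock: 11.77
position: [512.7, 52.0, 87.0]
tcp_rot: [-3.141, -0.002, -0.038]
contact_force: [-0.9, -0.6, 6.5]
grip_width: 63.7
grasp_force: 25.0
```

```bash
python3 -m crank '[[[0,0,-0.1],[0,0,0],0.5],[[0,0,-0.2],[0,0,0],0.5],[[0,0,-0.3],[0,0,0],0.5],[[0,0,-0.5],[0,0,0],0.5],[[0,0,-0.5],[0,0,0],0.5],[[0,0,-0.5],[0,0,0],0.5],[[0,0,-0.5],[0,0,0],0.5],[[0,0,-0.5],[0,0,0],0.5],[[0,0,-0.2],[0,0,0],0.5],[[0,0,0],[0,0,0],0.5]]' 35
python3 - <<'E'
from h import *
s=robot.snapshot("side")
cv2.imwrite("pics/e.png",cv2.resize(s["img"][130:260,240:400],None,fx=4,fy=4)[...,::-1])
E
```

```text
clock: 12.6
position: [513.0, 52.1, 153.9]
tcp_rot: [-3.141, -0.003, -0.038]
contact_force: [-0.5, 0.3, -1.6]
grip_width: 63.5
grasp_force: 35.0
```

View pics/e.png

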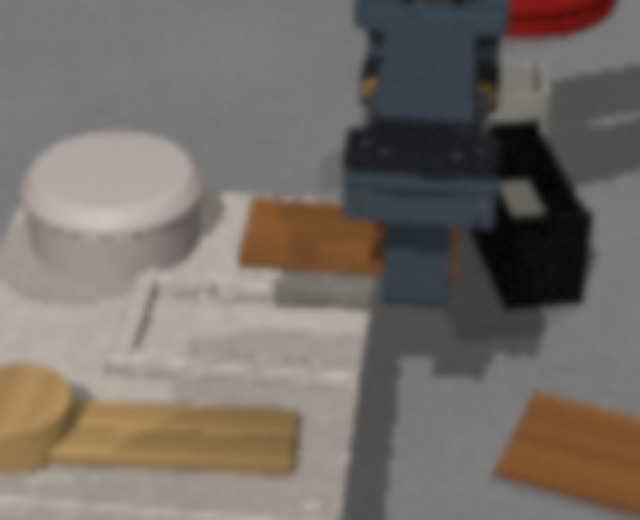

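The lid is held level, with its front end just showing past the finger. I'll check how it sits in the grip and how much room there is between the fingers and the black box.

```bash
python3 - <<'E'
from h import *
s=robot.snapshot("top")
h=cv2.cvtColor(s["img"],cv2.COLOR_RGB2HSV);k=(h[...,2]<40).astype(np.uint8)
c=rect(s,k,(380,232,462,282),76);print("black",c[:3]);
m=c[3][c[3][:,0]>=c[3][:,0].max()-2];print(ray(s,m,76).round(),ray(s,m,0).round()[:2])
for z in(70,76):
  c=rect(s,white(s),(462,190,520,280),z);print("box",c[:3])
c=c[3]; print("end rows y-range", ray(s,[c[c[:,1]<=c[:,1].min()+1].min(0),c[c[:,1]<=c[:,1].min()+1].max(0),c[c[:,1]>=c[:,1].max()-1].min(0),c[c[:,1]>=c[:,1].max()-1].max(0)],76).round(1))
d=robot.snapshot("side");print("lid rear far top",ray(d,[[303.7,179.5]],175),"near bottom",ray(d,[[300,196]],167))
print(robot.sense()["position"],robot.sense()["q"])
E
```

```text
black (array([ 433.41837, -202.50009], dtype=float32), np.float32(102.72535), [np.float32(55.894608), np.float32(146.35149)])
[[ 422. -275.]
 [ 422. -277.]
 [ 422. -279.]
 [ 424. -279.]
 [ 427. -277.]
 [ 429. -277.]
 [ 431. -277.]
 [ 433. -277.]
 [ 435. -275.]
 [ 437. -275.]
 [ 439. -275.]
 [ 441. -275.]
 [ 443. -275.]
 [ 445. -275.]] [[ 422. -294.]
 [ 423. -297.]]
box (array([ 506.40393, -356.64276], dtype=float32), np.float32(2.1267052), [np.float32(59.53319), np.float32(92.037544)])
box (array([ 505.91113, -354.63525], dtype=float32), np.float32(2.126701), [np.float32(59.19501), np.float32(91.514694)])
end rows y-range [[ 550.7 -327. ]
 [ 549.9 -382.5]
 [ 461.3 -329.9]
 [ 459.3 -334.1]]
lid rear far top [[607.07673033  22.94224436]] near bottom [[609.85673221  80.69953432]]
[511.72566686  51.93618882 151.95018095] [ 7.88489269e-02  2.75170940e-01  1.79615731e+00 -1.09959350e-04
  1.07123104e+00  1.68751076e+00]
```

```bash
python3 -m crank '[[[0,0,-0.5],[0,0,-0.46],0.5],[[0,0,-0.5],[0,0,-0.46],0.5],[[-0.1,0.5,0],[0,0,0],0.5],[[-0.2,0.9,0],[0,0,0],0.5],[[-0.2,0.9,0],[0,0,0],0.5],[[-0.2,0.9,0],[0,0,0],0.5],[[-0.2,0.9,0],[0,0,0],0.5],[[-0.2,0.9,0],[0,0,0],0.5],[[-0.2,0.9,0],[0,0,0],0.5],[[-0.2,0.9,0],[0,0,0],0.5],[[-0.2,0.9,0],[0,0,0],0.5],[[-0.2,0.9,0],[0,0,0],0.5]]'
python3 -m crank '[[[-0.2,0.9,0],[0,0,0],0.5],[[-0.2,0.9,0],[0,0,0],0.5],[[-0.2,0.9,0],[0,0,0],0.5],[[-0.2,0.9,0],[0,0,0],0.5],[[-0.2,0.9,0],[0,0,0],0.5],[[-0.2,0.9,0],[0,0,0],0.5],[[-0.2,0.9,0],[0,0,0],0.5],[[-0.2,0.9,0],[0,0,0],0.5],[[-0.2,0.9,0],[0,0,0],0.5],[[-0.2,0.9,0],[0,0,0],0.5],[[0,0.6,0],[0,0,0],0.5],[[0,0,0],[0,0,0],0.5]]'
python3 -m crank '[[[0,0,0],[0,0,0],0.5],[[0,0,0],[0,0,0],0.5]]'
```

```text
clock: 13.75
position: [480.3, -122.9, 171.3]
tcp_rot: [-3.142, 0.002, 0.041]
contact_force: [0.5, 0.3, -1.2]
grip_width: 63.5
grasp_force: 35.0
clock: 14.75
position: [449.1, -317.2, 171.5]
tcp_rot: [3.141, 0.001, 0.039]
contact_force: [1.0, -0.1, -1.3]
grip_width: 63.5
grasp_force: 35.0
clock: 14.92
position: [449.4, -314.2, 171.9]
tcp_rot: [-3.141, 0.001, 0.042]
contact_force: [-0.2, -0.5, 0.8]
grip_width: 63.4
grasp_force: 35.0
```

```bash
python3 -m crank '[[[-0.13,0.73,0],[0,0,0],0.5],[[-0.13,0.73,0],[0,0,0],0.5],[[-0.13,0.73,0],[0,0,0],0.5],[[0,0,0],[0,0,0],0.5],[[0,0,0.8],[0,0,0],0.5],[[0,0,0.8],[0,0,0],0.5],[[0,0,0.8],[0,0,0],0.5],[[0,0,0.8],[0,0,0],0.5],[[0,0,0.4],[0,0,0],0.5],[[0,0,0],[0,0,0],0.5],[[0,0,0],[0,0,0],0.5]]'
python3 - <<'E'
from h import *
p=robot.sense();print(p["position"],p["tcp_rot"][2])
s=robot.snapshot("top");d=robot.snapshot("side")
zt=p["position"][2]+21
c=rect(s,brown(s),(440,170,540,290),zt);print("top lid",c[:3],c[3].min(0),c[3].max(0))
c=rect(d,brown(d),(320,100,410,200),zt);print("side lid",c[:3],c[3].min(0),c[3].max(0))
a=[cv2.resize(s["img"][185:285,430:540],None,fx=3.5,fy=3.5,interpolation=cv2.INTER_CUBIC),cv2.resize(d["img"][100:200,310:420],None,fx=3.5,fy=3.5,interpolation=cv2.INTER_CUBIC)]
cv2.imwrite("pics/f.png",np.hstack(a)[...,::-1])
E
```

```text
clock: 15.83
position: [443.8, -359.3, 100.4]
tcp_rot: [-3.141, 0.0, 0.042]
contact_force: [0.1, -0.6, -0.5]
grip_width: 63.5
grasp_force: 35.0
[ 443.78885265 -359.33430461  100.40493749] 0.04220818569591267
top lid (array([ 509.92477, -355.44315], dtype=float32), np.float32(93.82254), [np.float32(58.657104), np.float32(62.95108)]) [484 206] [516 235]
side lid (array([ 505.57965, -421.31866], dtype=float32), np.float32(94.25359), [np.float32(86.46491), np.float32(209.92735)]) [335 113] [362 139]
```

View pics/f.png

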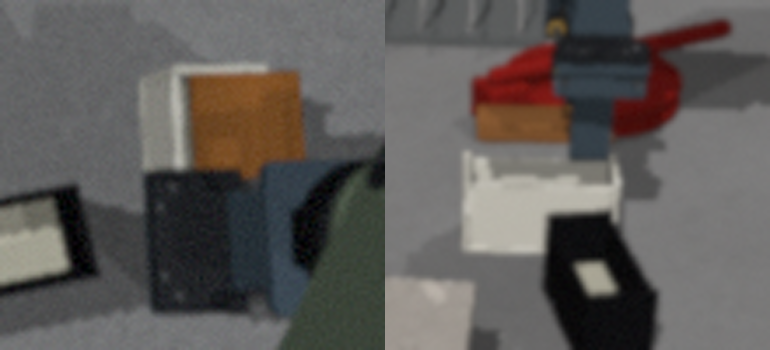

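The lid hangs over the box in both views. One ray-cast check of the end gap, then I lower.

```bash
python3 - <<'E'
from h import *
d=robot.snapshot("side");s=robot.snapshot("top")
# lid near bottom rear corner at plane y~-327 ; box outer left end top near corner; print on given heights
print("lid side",ray(d,[[336.3,139.5]],113),"lid top view far edge",ray(s,[[485,206],[514.5,206.5]],121))
print("expected px of lid rear near-bottom", proj(d,[[541.8,-322,113]]),"box end corner near/far top", proj(d,[[551.5,-325,76],[551.5,-383,76],[412,-331,76]]))
w=white(d);c=rect(d,w,(325,135,380,175),76)[3];print(c.min(0),c.max(0))
for r in(144,148,152,156,160):
  x=np.flatnonzero(w[r,320:400])+320;print(r,x.min(),x.max())
E
```

```text
lid side [[ 539.56217303 -327.73115315]] lid top view far edge [[ 539.22276717 -325.30630668]
 [ 539.58043912 -385.5363916 ]]
expected px of lid rear near-bottom [[335.519607   140.27667151]] box end corner near/far top [[332.03154427 150.50222792]
 [332.69439088 142.40039667]
 [376.67534882 151.40801492]]
[332 143] [376 171]
144 332 334
148 333 375
152 333 376
156 332 376
160 332 357
```

```bash
python3 -m crank '[[[0.06,0.02,0.4],[0,0,0],0.5],[[0,0,0.4],[0,0,0],0.5],[[0,0,0.4],[0,0,0],0.5],[[0,0,0.3],[0,0,0],0.5],[[0,0,0.2],[0,0,0],0.5],[[0,0,0.1],[0,0,0],0.5],[[0,0,0.05],[0,0,0],0.5],[[0,0,0.05],[0,0,0],0.5],[[0,0,0],[0,0,0],0.5],[[0,0,0],[0,0,0],0.5]]'
python3 - <<'E'
from h import *
s=robot.snapshot("top");d=robot.snapshot("side");print(robot.sense()["position"])
a=[cv2.resize(s["img"][190:280,450:530],None,fx=5,fy=5,interpolation=cv2.INTER_CUBIC),cv2.resize(d["img"][110:200,310:390],None,fx=5,fy=5,interpolation=cv2.INTER_CUBIC)]
cv2.imwrite("pics/g.png",np.hstack(a)[...,::-1])
E
```

```text
clock: 16.87
position: [445.1, -359.6, 62.6]
tcp_rot: [3.141, -0.0, 0.042]
contact_force: [-0.2, 0.7, -1.1]
grip_width: 63.8
grasp_force: 35.0
[ 445.10437527 -359.59715856   62.66976538]
```

View pics/g.png

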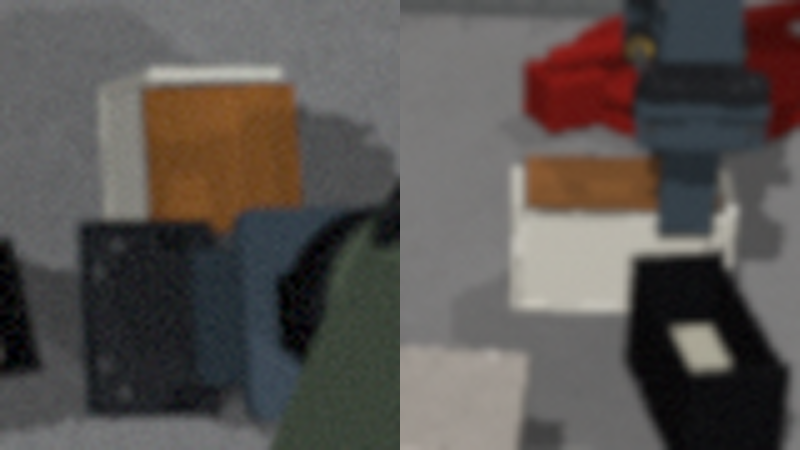

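The lid is centred over the box and lies between the raised ends in both views, with the white end visible behind it. Final lowering comes in small steps.

```bash
python3 -m crank '[[[0,0,0.05],[0,0,0],0.5],[[0,0,0.05],[0,0,0],0.5],[[0,0,0.05],[0,0,0],0.5],[[0,0,0],[0,0,0],0.5],[[0,0,0],[0,0,0],0.5]]'
python3 -m crank '[[[0,0,0.05],[0,0,0],0.5],[[0,0,0],[0,0,0],0.5],[[0,0,0],[0,0,0],0.5]]'
python3 -m crank '[[[0,0,0.03],[0,0,0],0.5],[[0,0,0],[0,0,0],0.5],[[0,0,0],[0,0,0],0.5]]'
```

```text
clock: 17.38
position: [444.9, -359.4, 59.3]
tcp_rot: [-3.142, 0.0, 0.042]
contact_force: [0.4, 0.9, -1.6]
grip_width: 63.6
grasp_force: 35.0
clock: 17.63
position: [445.0, -359.4, 58.3]
tcp_rot: [3.142, 0.0, 0.043]
contact_force: [0.6, -0.7, -1.5]
grip_width: 63.2
grasp_force: 35.0
clock: 17.88
position: [444.9, -359.4, 57.7]
tcp_rot: [3.142, 0.0, 0.042]
contact_force: [-0.6, -0.7, -0.4]
grip_width: 63.6
grasp_force: 35.0
```

```bash
python3 -m crank '[[[0,0,0.03],[0,0,0],0.5],[[0,0,0],[0,0,0],0.5],[[0,0,0],[0,0,0],0.5]]'
python3 -m crank '[[[0,0,0.03],[0,0,0],0.5],[[0,0,0],[0,0,0],0.5],[[0,0,0],[0,0,0],0.5]]'
```

```text
clock: 18.13
position: [445.0, -359.5, 57.3]
tcp_rot: [3.141, -0.0, 0.042]
contact_force: [-0.1, -0.1, -0.8]
grip_width: 63.3
grasp_force: 35.0
clock: 18.38
position: [445.0, -359.5, 57.2]
tcp_rot: [3.141, -0.0, 0.042]
contact_force: [-1.0, -0.0, 4.9]
grip_width: 63.8
grasp_force: 35.0
```

Contact at the expected height. I ease the grip off, then open.

```bash
python3 -m crank '[[[0,0,0],[0,0,0],0.66],[[0,0,0],[0,0,0],0.66],[[0,0,0],[0,0,0],0.66]]' 8
python3 -m crank '[[[0,0,0],[0,0,0],0.7],[[0,0,0],[0,0,0],0.7],[[0,0,0],[0,0,0],0.71],[[0,0,0],[0,0,0],0.72],[[0,0,0],[0,0,0],0.74],[[0,0,0],[0,0,0],0.78],[[0,0,0],[0,0,0],0.82],[[0,0,0],[0,0,0],0.86],[[0,0,0],[0,0,0],0.86]]' 3
```

```text
clock: 18.63
position: [445.1, -359.5, 57.1]
tcp_rot: [3.141, -0.0, 0.043]
contact_force: [-2.2, 1.1, 5.9]
grip_width: 63.8
grasp_force: 8.0
clock: 19.38
position: [444.9, -359.4, 56.5]
tcp_rot: [3.142, 0.0, 0.042]
contact_force: [0.8, -0.3, 0.3]
grip_width: 78.7
grasp_force: 0.0
```

Free. I rise straight up, back away and check.

```bash
python3 -m crank '[[[0,0,-0.3],[0,0,0],0.86],[[0,0,-0.6],[0,0,0],0.86],[[0,0,-1],[0,0,0],0.86],[[0,0,-1],[0,0,0],0.86],[[0,0,-1],[0,0,0],0.86],[[0,0,-1],[0,0,0],0.86],[[0,0,-1],[0,0,0],0.86],[[-1,0.5,-0.5],[0,0,0],0.86],[[-1,1,0],[0,0,0],0.86],[[-1,1,0],[0,0,0],0.86],[[-0.5,1,0],[0,0,0],0.86],[[0,1,0],[0,0,0],0.86]]'
python3 -m crank '[[[0,1,0],[0,0,0],0.86],[[0,1,0],[0,0,0],0.86],[[0,1,0],[0,0,0],0.86],[[0,0,0],[0,0,0],0.86],[[0,0,0],[0,0,0],0.86]]'
python3 - <<'E'
from h import *
s=robot.snapshot("top");d=robot.snapshot("side")
print("lid",rect(s,brown(s),(462,180,530,290),78)[:3],"bowl",)
a=[cv2.resize(s["img"][190:290,450:530],None,fx=5,fy=5,interpolation=cv2.INTER_CUBIC),cv2.resize(d["img"][110:210,310:390],None,fx=5,fy=5,interpolation=cv2.INTER_CUBIC)]
cv2.imwrite("pics/i.png",np.hstack(a)[...,::-1])
E
```

```text
clock: 20.38
position: [376.6, -453.1, 185.6]
tcp_rot: [3.141, 0.001, 0.041]
contact_force: [0.6, -0.4, -0.7]
grip_width: 78.2
grasp_force: 0.0
clock: 20.8
position: [381.1, -512.6, 184.5]
tcp_rot: [-3.141, 0.0, 0.041]
contact_force: [0.0, 0.1, -0.0]
grip_width: 78.5
grasp_force: 0.0
lid (array([ 483.1012, -358.0564], dtype=float32), np.float32(2.418437), [np.float32(63.176815), np.float32(118.45377)]) bowl
```

View pics/i.png

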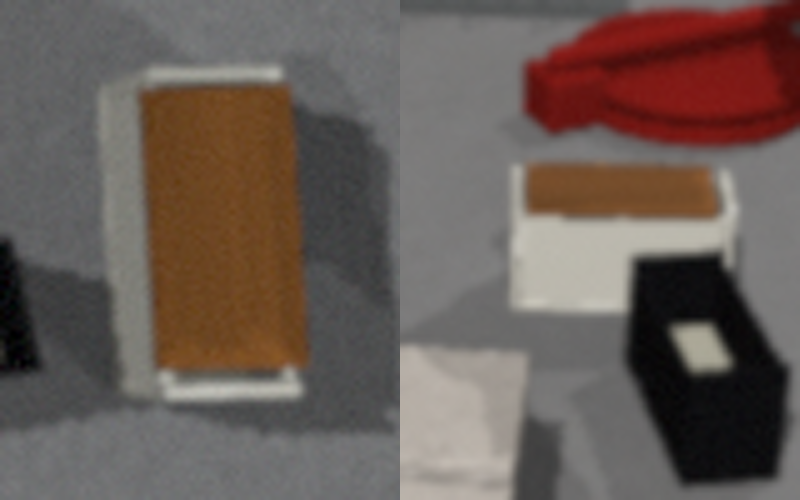

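The lid lies flat between the two raised ends, overlapping both long sides, and the box is where it stood. Handing in.

```bash
python3 -c "
from workcell import robot
print(robot.close_job())"
```

```text
the job is handed in; nothing more can be done
None
```

The lid was slid out, pinched by its sides and laid flat on the salt box between its raised ends (about 1–2 mm off centre by camera), and the job was handed in at about 21 s.

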